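# Lap-shut the two doors of a control enclosure

## Task

The small grey control enclosure lying on its back on the bench is wired and checked, so close it up. Shut the rebated door first (the plain one, its free edge stepped down on the outside), fully home, and only then the flanged door (the one with two round locks and an overhanging lip), so that its lip laps over the step; leave both doors shut flat on the box.

Things in the scene. Friction and masses are not known exactly. Their poses are not given: they have to be found in the camera images.
- mouth (a point): Centre of the open mouth of the grey enclosure, level with its rim, 60 mm above the bench. The box (200 mm along x, 204 along y) is fixed, at any heading. Its x axis runs along the hinges, z up, +y points to the rebated door's hinge. Hinge axes are parallel to x at y = +100 mm (rebated door) and -100 mm (flanged door), at this height; the doors open up and outward.
- rebated_door (a joint): Plain grey door, 196 mm long along the hinge, 10 mm thick to 91 mm from the hinge, then a 4 mm tongue on its inner half to 107 mm (step outside). Value: rad, 0 = shut flat, 1.57 = upright, stop 1.75. Axis at the inner face. Stiff friction hinge: stays at any angle; under 4 N near the free edge moves it. Shut after the other, it would stop on the lip 6 deg open.
- flanged_door (a joint): Grey door, same size, with two round locks outside (28 mm wide, 6 high; 72 mm from the hinge, 70 mm either side of its middle) and beyond 91 mm a 4 mm lip on its outer half to 107 mm. Value: rad, 0 = shut flat, 1.57 = upright, stop 1.75. Axis at the inner face. Stiff friction hinge: stays at any angle; under 4 N near the free edge moves it.

How it is judged:
By the outcome, as a careful person would: the job done as asked, in the order asked, and still so for the second after the job is handed in, with the robot touching nothing.
It also fails if it takes over 45 s, if anything falls off the work surface, if the arm or the gripper's body presses on something with over 40 N, if the wrist force passes 120 N, or if a joint passes its speed limit or range.

## Robot

A 6-joint arm with a two-finger parallel gripper is mounted at the origin on the work surface. World frame = base frame: x ahead of the robot, y to its left, z up, the work surface at z = 0. Lengths are in m, angles in rad, forces in N, time in s.
With the tool pointing down it reaches from about 0.275 to 0.875 m from the base axis. Payload 12.5 kg.
Tool frame: the origin (TCP) lies at the very end of the fingers, on their centre line; the grasp point (between the pads) lies 19 mm behind it; z points along the fingers, y is the line along which they close (so a half turn about z gives the same grasp; the last joint's range is limited). The gripper opens to 85 mm and grips with 20 to 120 N. Pads are 22 mm wide; open, the fingers measure 114 mm over their backs; the gripper's body (76 mm by 85 mm) begins 54 mm behind the grasp point. The pads swing forward as they close: fully open they stand 13 mm farther back than shut.
Start: joints at [1.11, 0.351, 1.652, -0, 1.139, -0.085], TCP at [0.202, 0.512, 0.231] pointing down, gripper open.
Joint ranges: [-2.75, 2.75], [-0.79, 2.1], [0.01, 2.65], [-1.57, 4.71], [0.07, 3.14], [-2.87, 2.87]. Speed limits (rad/s): [2.22, 2.22, 2.79, 3.14, 3.14, 3.14].

## Interface

Orientations are given as a 3x3 rotation matrix whose columns are the frame's x, y, z axes.
In Python, from bench import manip gives the robot as it stands. Calls block until the motion is done:
- manip.move_ptp(position, orientation): joint-space move of the TCP to a pose.
- manip.move_l(position, attitude=None, max_speed=0.15): straight line of the TCP; attitude=None keeps the orientation; max_speed is the mean speed in m/s.
- manip.move_j(angles): joint-space move.
- manip.set_gripper(opening, effort=None): opening from 0.0 (shut) to 1.0 (fully open); effort is the grip in N (None keeps the last); returns when the fingers have stopped.
- manip.dwell(seconds).
- manip.inverse_kinematics(position, orientation): joint angles nearest the present ones, or None.
- manip.grab_frame(name): name is "side" or "top"; returns (picture, depth): 480x640x3 uint8, red, green, blue; 480x640 float32, m along the optical axis (not along the pixel's ray), 0 where there is no reading.
- manip.get_calibration(name): a dict with "camera_matrix" (3x3 intrinsics, pixels), "k1" (the pictures are not rectified: a ray, as slopes to the right and down, at radius r is drawn at 1 + k1 r^2 times it, then the intrinsics apply), "R" (3x3) and "t" (3): a world point X has camera coordinates R X + t. Camera axes: x right, y down, z forward; pixel columns grow to the right and rows downward; lengths in m; the calibration is good to about 2 mm. A picture is of the moment at which its call begins. get_calibration takes no time and is no camera call.
A pose or a line that the arm cannot do raises manip.Unreachable and nothing moves.
- manip.sign_off(): hands the job in; it is judged then, once.
Trained networks look in the newest picture that a camera, given by its name, has taken for a name from the list of things; names that differ only in an ending like _2 or _b are one class to them, and where a whole thing is asked for, a point or a joint stands for the part that bears it (a point fixed in the world has none). Each returns a list of dicts, best first, with "confidence" (0 to 1); they miss things now and then, are a little off and sometimes report something else, mostly with a low value. They report only what shows in the picture. A call takes as long as a camera call.
- manip.look_for(camera, name): "at" ([x, y, z] in m, in world coordinates, good to about 4 mm: the middle of the surface that is visible of it).
Readings, each from a call of its own:
- manip.current_time(): time.
- manip.current_qpos(): joint angles.
- manip.current_joint_vel(): joint speeds.
- manip.current_joint_torque(): joint torques, N m.
- manip.current_ee_pos(): TCP position.
- manip.current_tcp_rot(): TCP orientation.
- manip.current_force(): force on the tool from outside, world axes, zero at the start.
- manip.current_ft_torque(): the same for the moment, N m.
- manip.current_grip_width(): opening from 0.0 (shut) to 1.0 (fully open).
- manip.current_grip_force(): force on a finger pad.
Only numpy, scipy, OpenCV 4.12 (cv2) and the standard library are available. Lean on these libraries where they do the work, as an engineer would, in place of code of your own. Each camera call takes 0.05 s, during which the arm holds its last target. There are 200 camera calls.

## Working session

There is one attempt and no reset: what is moved stays moved. The work goes in short steps, each a Python script; the robot and the scene stay as the last script left them, time stands still between calls to the robot, and variables do not carry over. Pictures are saved under pics/ and viewed, at most 10 in all, crops included, and the job is handed in when it is done.

```bash
mkdir -p pics; python3 - <<'E'
from bench import manip as m
import cv2,numpy as np
for c in("top","side"):
    p,d=m.grab_frame(c); cv2.imwrite(f"pics/{c}0.png",p[:,:,::-1]); np.save(f"pics/{c}0.npy",d)
    k=m.get_calibration(c); print(c,{a:np.round(b,3).tolist() for a,b in k.items()})
    for n in("mouth","rebated_door","flanged_door"):
        print(n,[(np.round(r["at"],3).tolist(),round(r["confidence"],2)) for r in m.look_for(c,n)])
print(m.current_time())
E
```

```text
top {'camera_matrix': [[564.939, 0.0, 319.87], [0.0, 564.939, 241.201], [0.0, 0.0, 1.0]], 'k1': -0.113, 'R': [[-0.012, -1.0, -0.027], [-0.996, 0.015, -0.09], [0.09, 0.026, -0.996]], 't': [0.045, 0.562, 0.756]}
mouth [([0.569, 0.135, 0.033], 0.64)]
rebated_door [([0.536, 0.043, 0.132], 0.91)]
flanged_door [([0.585, 0.203, 0.147], 0.97)]
side {'camera_matrix': [[447.901, 0.0, 314.878], [0.0, 447.901, 254.037], [0.0, 0.0, 1.0]], 'k1': -0.065, 'R': [[-0.996, -0.087, 0.012], [-0.056, 0.52, -0.852], [0.067, -0.85, -0.523]], 't': [0.529, 0.111, 0.674]}
mouth [([0.557, 0.207, 0.089], 0.62)]
rebated_door [([0.532, 0.052, 0.116], 0.8)]
flanged_door [([0.583, 0.215, 0.126], 0.92)]
0.4
```

View pics/top0.png

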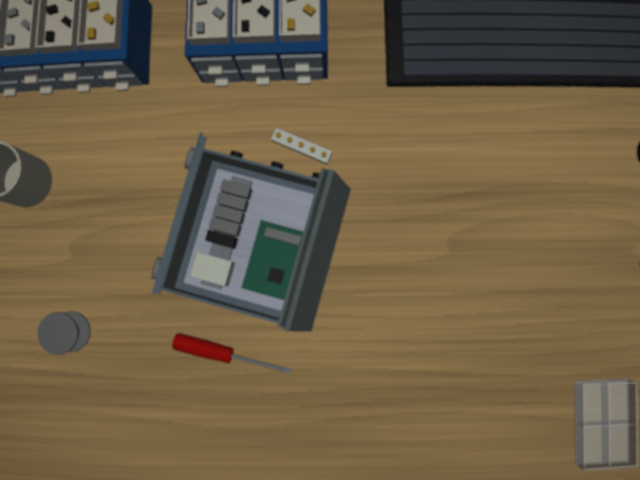

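View pics/side0.png

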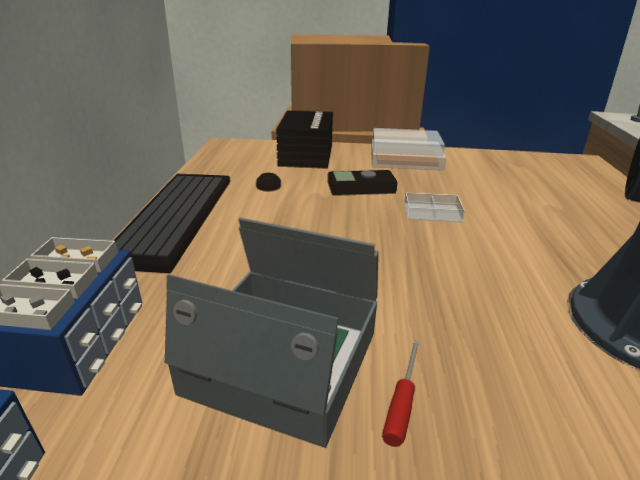

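The top view shows the box at about px (255,235), with the flanged door at left (185,215) and the rebated door at right (318,250). Both doors stand near upright. Next I'll fit the door planes from the depth clouds.

```bash
cat > h.py <<'E'
from bench import manip as m
import cv2,numpy as np
def cloud(c,d):
    k=m.get_calibration(c);K=np.array(k["camera_matrix"]);R=np.array(k["R"]);t=np.array(k["t"])
    v,u=np.nonzero(d>0)
    s=cv2.undistortPoints(np.stack([u,v],1).astype(float)[:,None],K,np.array([k["k1"],0,0,0]))[:,0]
    z=d[v,u];return (np.c_[s*z[:,None],z]-t)@R
E
python3 - <<'E'
from h import *
P={c:cloud(c,np.load(f"pics/{c}0.npy")) for c in("top","side")}
c0=np.array([.56,.127]);yb=np.array([-.29,-.957])
for c,p in P.items():
    q=p[(np.abs(p[:,:2]-c0)<.2).all(1)]
    w=q[(q[:,2]>.08)&(q[:,2]<.19)]; s=(w[:,:2]-c0)@yb
    for nm,mk in(("reb",(s>.05)&(s<.16)),("fl",(s<-.05)&(s>-.16))):
        g=w[mk]
        # ransac plane
        rng=np.random.default_rng(0);best=None
        for _ in range(400):
            a=g[rng.choice(len(g),3,False)];n=np.cross(a[1]-a[0],a[2]-a[0]);l=np.linalg.norm(n)
            if l<1e-6: continue
            i=np.abs((g-a[0])@(n/l))<.0025
            if best is None or i.sum()>best.sum(): best=i
        h=g[best];mu=h.mean(0);n=np.linalg.svd(h-mu,full_matrices=False)[2][2]
        n*=np.sign(n[:2]@yb);e=np.array([-n[1],n[0]]);e/=np.linalg.norm(e);e*=-np.sign(e[0])*1
        hx=g[:,:2]@e
        # plane point at z=.06
        nh=n[:2]/np.linalg.norm(n[:2]);off=(n@mu-n[2]*.06)/np.linalg.norm(n[:2])
        print(c,nm,len(g),best.sum(),"n",n.round(3),"tilt",np.arcsin(n[2]).round(3),"heading y",np.arctan2(nh[1],nh[0]).round(3),"off@.06",off.round(4),"ext",np.percentile(hx,[1,99]).round(3),"e",e.round(3),"zmax",np.percentile(g[:,2],99.5).round(3))
    r=q[(abs(q[:,2]-.06)<.003)]; print(c,"rim",len(r),r.mean(0).round(3),cv2.minAreaRect(r[:,:2].astype(np.float32)))
E
```

```text
top reb 4955 3757 n [-0.265 -0.906  0.331] tilt 0.337 heading y -1.856 off@.06 -0.1674 ext [-0.602 -0.412] e [-0.96   0.281] zmax 0.166
top fl 1613 1249 n [-0.277 -0.96  -0.027] tilt -0.027 heading y -1.852 off@.06 -0.3573 ext [-0.603 -0.413] e [-0.961  0.277] zmax 0.167
top rim 924 [0.575 0.156 0.059] ((0.5646264553070068, 0.12284542620182037), (0.20887506008148193, 0.2005297690629959), 73.74124145507812)
side reb 6151 6034 n [-0.27  -0.929  0.252] tilt 0.255 heading y -1.854 off@.06 -0.1821 ext [-0.601 -0.409] e [-0.96   0.279] zmax 0.165
side fl 13723 12486 n [-0.267 -0.914 -0.305] tilt -0.31 heading y -1.855 off@.06 -0.3928 ext [-0.601 -0.408] e [-0.96   0.281] zmax 0.166
side rim 1261 [0.526 0.119 0.06 ] ((0.5659055709838867, 0.13218791782855988), (0.21085526049137115, 0.20050019025802612), 73.8932876586914)
```

Fit result: centre ≈ (0.564, 0.129), box +y heading −1.855 rad, both doors about 1.3 rad open. Now I'll sweep the rebated door shut with closed fingertips.

```bash
cat >> h.py <<'E'
a=-1.855
Y=np.array([np.cos(a),np.sin(a),0]);X=np.array([Y[1],-Y[0],0]);Z=np.array([0,0,1.])
C=np.array([.564,.129,.06])
ORI=min((np.c_[np.cross(s*X,-Z),s*X,-Z] for s in(1,-1)),key=lambda R:abs(m.inverse_kinematics([.56,.1,.3],R)[5]))
def tip(side,th,r=.083,gap=0.,w=.011):
    # TCP for the tip's inner bottom corner to touch the outer face at radius r
    y=.1-r*np.cos(th)+(.01+gap)*np.sin(th)+w; z=r*np.sin(th)+(.01+gap)*np.cos(th)
    return C+side*y*Y+z*Z
def shut(side):
    p=tip(side,1.6,gap=.02);m.move_ptp(p+[0,0,.28-p[2]],ORI);m.move_l(p)
    print("clear",m.current_force().round(1))
    for th in np.arange(1.35,.04,-.15):
        m.move_l(tip(side,th)); print(round(th,2),m.current_force().round(1))
        if np.linalg.norm(m.current_force())>35: print("STOP");return
    f0=None
    for g in np.arange(.003,-.0091,-.0015):
        m.move_l(tip(side,0,gap=g),max_speed=.03);m.dwell(.1)
        f=m.current_force();print("press",round(g,4),f.round(1),m.current_ee_pos()[2].round(4))
        if f[2]>15: break
    p=m.current_ee_pos();m.move_l([p[0],p[1],.25])
E
python3 - <<'E'
from h import *
print(m.current_ee_pos(),m.current_force(),ORI.round(2).tolist())
m.set_gripper(0.0); p=m.current_ee_pos();m.move_l([p[0],p[1],.3])
shut(1)
p,d=m.grab_frame("side");cv2.imwrite("pics/s1.png",p[:,:,::-1]);print(m.current_time())
E
```

```text
[0.2017904  0.51158558 0.23122365] [ 0.53922703 -0.04660199 -0.47059253] [[0.28, 0.96, -0.0], [0.96, -0.28, -0.0], [-0.0, -0.0, -1.0]]
clear [-0.2  0.6 -0.4]
1.35 [ 0.5 -0.2 -0.2]
1.2 [-0.8 -0.6  0.3]
1.05 [-0.3  0.8  0.5]
0.9 [-0.8  0.6  0.7]
0.75 [-0.6 -0.1  1. ]
0.6 [ 0.   0.2 -0.2]
0.45 [-0.1 -0.7 -0.1]
0.3 [ 0.1 -0.3 -0.6]
0.15 [ 0.2 -0.5  0.2]
press 0.003 [ 0.5 -0.2  0.7] 0.073
press 0.0015 [-0.2 -0.5  0.3] 0.0715
press 0.0 [0.3 0.7 2.1] 0.0701
press -0.0015 [-6.3 -1.3 18.9] 0.0699
10.4833
```

View pics/s1.png

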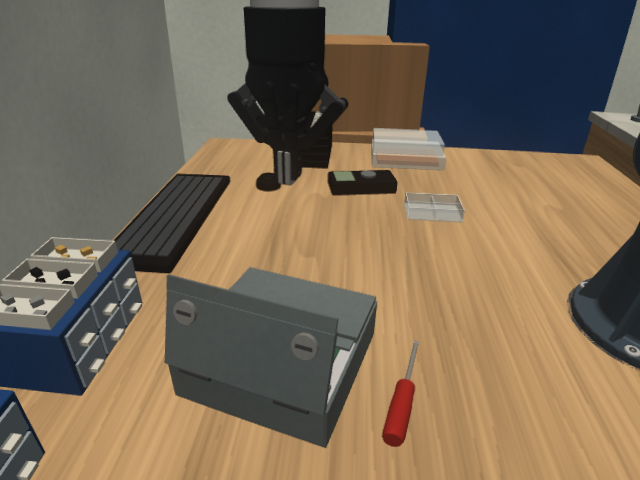

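The rebated door at about (305,305) is flat on the box. Contact came at z = 0.070, the height of its outer face when shut. Next is the flanged door.

```bash
python3 - <<'E'
from h import *
m.move_l(C+[0,0,.22])
shut(-1)
m.move_l(m.current_ee_pos()*[1,1,0]+[0,0,.3])
m.move_ptp([.25,.5,.3],ORI)
p,d=m.grab_frame("side");cv2.imwrite("pics/s2.png",p[:,:,::-1])
for c in("side","top"):
    d=m.grab_frame(c)[1]
    q=cloud(c,d)-C; u,v,z=q@X,q@Y,q[:,2]+.06
    for lo in range(-100,100,20):
        k=(abs(u)<.05)&(v>lo/1e3)&(v<lo/1e3+.02)&(z>.03);print(c,lo,np.median(z[k]).round(4))
print(m.current_time())
E
```

```text
clear [-0.9  0.2  0.6]
1.35 [-0.1 -0.  -0.2]
1.2 [-0.   0.1  0. ]
1.05 [0.2 0.1 0.4]
0.9 [-0.1 -1.5  0.2]
0.75 [-0.5  0.  -0.1]
0.6 [ 0.1  0.6 -0.2]
0.45 [ 0.1  0.  -0.2]
0.3 [-0.7  0.2 -0.2]
0.15 [ 0.7 -0.4 -0.1]
press 0.003 [ 0.1 -0.5  0.6] 0.073
press 0.0015 [ 0.3 -0.   0.1] 0.0715
press 0.0 [-0.3 -0.6  1.9] 0.0701
press -0.0015 [-5.9 -2.5 16.5] 0.0699
side -100 0.07
side -80 0.0703
side -60 0.0704
side -40 0.0706
side -20 0.0706
side 0 0.0707
side 20 0.0708
side 40 0.0705
side 60 0.0697
side 80 0.0697
top -100 0.0694
top -80 0.0694
top -60 0.0694
top -40 0.0695
top -20 0.0696
top 0 0.0694
top 20 0.0696
top 40 0.0696
top 60 0.0696
top 80 0.0696
20.35
```

View pics/s2.png

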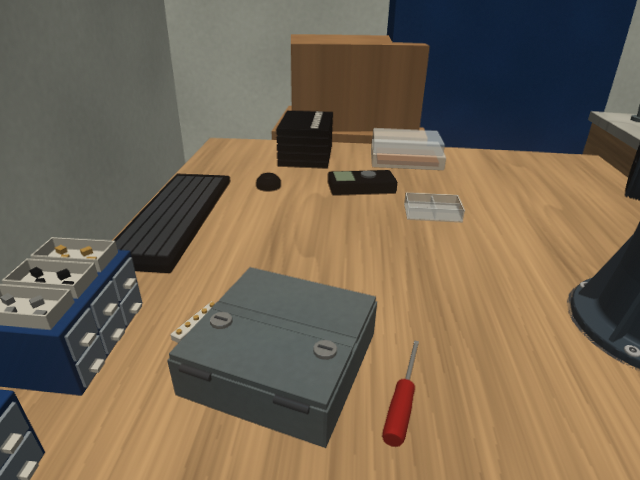

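Both doors lie flat at z ≈ 0.070. The seam runs from about (230,290) to (365,330), and the arm is clear of the box.

```bash
python3 -c "
from bench import manip as m
print(m.sign_off())"
```

```text
the job is handed in; nothing more can be done
None
```

The enclosure is closed: I shut the rebated door fully home first, then the flanged door with its lip over the step. Both lie flat to within 1 mm, and the job was handed in at about 20 s with the arm clear.

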